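# Click-tighten the mirror clamp bolt

## Robot

A 6-joint arm with a two-finger parallel gripper is mounted at the origin on the work surface. World frame = base frame: x ahead of the robot, y to its left, z up, the work surface at z = 0. Lengths are in m, angles in rad, forces in N, time in s.
With the tool pointing down it reaches from about 0.35 to 0.875 m from the base axis. Payload 15.5 kg.
Tool frame: the origin (TCP) lies midway between the tips of the shut fingers; the grasp point (between the pads) lies 19 mm behind it; y points along the fingers, z is the direction in which the jaws open and shut, and the axes are right-handed (so a half turn about y gives the same grasp; the last joint's range is limited). The gripper opens to 85 mm and grips with 20 to 120 N. Pads are 22 mm wide; open, the fingers measure 114 mm over their backs; the gripper's body (76 mm by 85 mm) begins 54 mm behind the grasp point. The pads swing forward as they close: fully open they stand 13 mm farther back than shut.
Start: joints at [-1.343, 0.494, 1.345, -0, 1.302, -0.096], TCP at [0.199, -0.593, 0.231] pointing down, gripper open.
Joint ranges: [-2.91, 2.91], [-0.82, 2.16], [0.22, 2.67], [-1.22, 4.37], [0.12, 2.79], [-3.08, 3.08]. Speed limits (rad/s): [1.89, 1.89, 2.57, 3.01, 3.01, 3.01].

## Interface

Orientations are given as a 3x3 rotation matrix whose columns are the frame's x, y, z axes.
In Python, from workcell import env, eyes gives the robot as it stands.
- The arm moves only by the tool drive_tool, never from a script. Its argument "plan" is a list of rows, each a list of 5 numbers: the shift along the tool's x, y, z each as a share of 300 mm, from -1 to 1, then the turn about the tool's y as a share of pi/2 rad, from -1 to 1, then the opening, from 0 (shut) to 1 (fully open). A call has 1 to 12 rows; each row is the pose to reach, as a shift and turn from the pose commanded when the call began, along the tool's axes at that moment; what a row does not reach only later rows make up. A row lasts 1/8 s, in which the tool goes at most 62.5 mm and 10.7 degrees, less where a joint would pass 70% of its speed; a pose out of reach is approached as far as the arm can. A call with a number of a shift or a turn outside -1 to 1 is refused whole. A call with a gripper value outside its range is refused whole. The fingers move at their own pace and stop on an object; the grip force is fixed at half the most. Time passes only in rows, so rows that repeat a pose let the fingers close. It gives the time, the measured TCP pose, the force and the opening at its end, in the units of the state.
- env.get_state(): the state, without advancing time (a new reading comes with each control period).
- eyes.capture(name): name is "scene" or "top" or "wrist"; returns a dict with "color" (400x640x3 uint8, red, green, blue), "fx", "fy", "cx", "cy" (pixels), "R" (3x3) and "t" (3): a world point X has camera coordinates R X + t. Camera axes: x right, y down, z forward; pixel columns grow to the right and rows downward; lengths in m; the calibration is good to about 2 mm. A picture is of the moment at which its call begins. There is no depth.
- env.finish_job(): hands the job in, once; it reports no verdict.
Trained networks look in the newest picture that a camera, given by its name, has taken for a name from the list of things; names that differ only in an ending like _2 or _b are one class to them, and where a whole thing is asked for, a point or a joint stands for the part that bears it (a point fixed in the world has none). Each returns a list of dicts, best first, with "confidence" (0 to 1); they miss things now and then, are a little off and sometimes report something else, mostly with a low value. They report only what shows in the picture. A call takes as long as a camera call.
- eyes.masks_of(camera, query): "mask" (400x640 bool, what is visible of it).
- eyes.tip_of(camera, query): "at" ([x, y, z] in m, in the coordinates of the camera as it stood for that picture, good to about 4 mm: a listed point, or the origin of a listed thing).
The state is a dict: "clock": time; "q": joint angles; "joint_vel": joint speeds; "joint_torque": joint torques, N m; "eef_pos": TCP position; "tcp_rot": TCP orientation; "force": force on the tool from outside, world axes, zero at the start; "moment": the same for the moment, N m; "width": finger opening in m.
Only numpy, scipy, OpenCV 4.12 (cv2) and the standard library are available. Lean on these libraries where they do the work, as an engineer would, in place of code of your own. Each camera call takes 0.05 s, during which the arm holds its last target.

## Task

Pick up the click wrench by its black knob, seat it fully down over the brass tee-head bolt of the collimation jig, and then push the wrench's handle clockwise (seen from above) until its breakaway joint trips. Stop as soon as it gives, well before the handle has folded over to its stop, never lean hard on the bolt, and leave the wrench sitting seated on the bolt with its handle tripped. Leave the eyepiece case, the sight cap and the centring tool alone.

Things in the scene. Friction and masses are not known exactly. Their poses are not given: they have to be found in the camera images.
- wrench: Click wrench, standing on its steel hub (54 x 42 mm, 18 mm high). Origin: centre of the hub's underside = mouth of its socket, a slot 39 mm long (along x), 15 mm wide, 16 mm deep, open only below, slightly chamfered. z up; x points from the hub along the untripped handle. About 0.38 kg, mostly in the hub.
- wrench_knob (a point): Grasp point on the wrench's axis in its black knob, 56 mm above the wrench's origin; axes as the wrench. The knob is 24 mm along x, 34 mm along y, from 32 to 74 mm above the hub's underside. Below it lie the 42 mm head disc and the handle (tops at 31 mm; 36.5 mm beyond 110 mm out), so fingertips stay above 33 mm. Grasp from above, closing along x.
- handle_push (a point): Push point on the axis of the handle's black rubber grip, 150 mm from the wrench's axis, 25.5 mm above the hub's underside; x points outward along the handle. The grip is a 22 mm round bar from 110 to 185 mm from the wrench's axis. It can be pushed with open fingers astride it or shut fingers beside it.
- click (a joint): Breakaway joint of the handle about the wrench's axis, rad. 0: straight, untripped. Positive: handle turned clockwise (from above) relative to the hub. It gives at most 0.06 until the handle carries about 1.0 N m clockwise (6 to 8 N at the push point), then snaps over: the force drops to 2 or 3 N, and it stays where left. Tripped: beyond 0.08; up to 0.30 is right; hard stop at 0.42.
- bolt_seat (a point): Centre of the top of the bolt's steel flange (60 mm wide, 44 mm above the shelf); the seated wrench's origin lies here. z up; x along the brass tee bar: 36 x 12 mm, 14 mm high, rounded top, same after a half turn, so the wrench fits either way. The bolt turns clockwise (from above) with 0.3 N m drag (2 N at the push point) by an unknown 0.2 to 0.75 rad, then is tight and stops.
- bolt: The tee-head bolt: its origin is the centre of the underside of its flange, 4 mm below bolt_seat; same axes.
- jig: Collimation jig, fixed to the shelf: aluminium plate 150 x 150 mm, 12 mm thick, with the bolt on a grey pedestal in its middle (36 mm high) and a steel mirror rod clamped beside it; nothing on it but the bolt is above 36 mm. Origin: centre of its underside.
- case: Tan bakelite eyepiece case, 75 x 110 x 40 mm, loose, to be left alone. Origin: centre of its underside.
- cap: Black plastic sight cap, 52 mm diameter, 26 mm high, loose, to be left alone. Origin: centre of its underside.
- centring_tool: Chrome centring tool, 48 mm diameter disc with a short post, 38 mm high, loose, to be left alone. Origin: centre of its underside.

How it is judged:
On the way, in this order (a step that is already met when the one before it is completed fails the run):
1. the wrench is seated fully down over the tee bolt, still untripped (distance between wrench and bolt_seat below 0.006 m and angle between wrench's own z axis and vertical below 0.1 rad and angle between the x axis of wrench and the x axis of bolt_seat, either way round below 0.25 rad and value of joint click below 0.06 rad), for 0.2 s.
2. the wrench, seated on the bolt, has tripped (distance between wrench and bolt_seat below 0.006 m and angle between wrench's own z axis and vertical below 0.1 rad and angle between the x axis of wrench and the x axis of bolt_seat, either way round below 0.25 rad and value of joint click above 0.08 rad), for 0.2 s.
At the end, for the whole second after the job is handed in: The wrench sits seated on the tee bolt (its underside within 6 mm of the flange's centre, upright within 0.1 rad, along the tee bar), at rest, and its breakaway joint is tripped: between 0.08 and 0.32 rad (all of step 2 and value of joint click below 0.32 rad and linear speed of wrench below 0.02 m/s); the robot touches nothing.
It fails at once if the handle is folded on towards its stop after the click (joint beyond 0.34 rad: the bolt is over-tightened) (value of joint click above 0.34 rad).
It fails at once if the wrench is jammed on the bolt with more than 120 N (contact force between wrench and bolt above 120 N).
It fails at once if the case is pushed away from its place (over 20 mm) (distance of case from where it was at the start of the episode above 0.02 m).
It fails at once if the cap is pushed away from its place (over 20 mm) (distance of cap from where it was at the start of the episode above 0.02 m).
It fails at once if the centring tool is pushed away from its place (over 20 mm) (distance of centring_tool from where it was at the start of the episode above 0.02 m).
It also fails if it takes over 64 s, if anything falls off the work surface, if the arm or the gripper's body presses on something with over 40 N, if the wrist force passes 120 N, or if a joint passes its speed limit or range.

## Working session

There is one attempt and no reset: what is moved stays moved. The work goes in short steps, Python scripts to look and compute and a tool call to move; the robot and the scene stay as the last step left them, time stands still between calls to the robot, and variables do not carry over. Pictures are saved under pics/ and viewed, and the job is handed in when it is done.

Besides the shell and the picture viewer there is one more tool, called after ">>>" in YAML: its name, and indented under it one key for each argument. drive_tool: Moves the arm, as the interface text tells. Its arguments: {"type":"object","properties":{"plan":{"type":"array"}},"required":["plan"]}

```bash
ls; mkdir -p pics
cat > h.py <<'E'
import numpy as np,cv2
from workcell import env,eyes
def cap(n,f=None):
    c=eyes.capture(n)
    if f: cv2.imwrite('pics/'+f,c['color'][:,:,::-1])
    return c
def w(c,p): return np.array(c['R']).T@(np.array(p)-np.array(c['t']))
def proj(c,X):
    p=np.array(c['R'])@np.array(X)+np.array(c['t']); return np.array([c['fx']*p[0]/p[2]+c['cx'],c['fy']*p[1]/p[2]+c['cy']])
def ray(c,uv,z):
    R=np.array(c['R']);t=np.array(c['t']);o=-R.T@t;d=R.T@np.array([(uv[0]-c['cx'])/c['fx'],(uv[1]-c['cy'])/c['fy'],1]);return o+d*(z-o[2])/d[2]
E
python3 - <<'E'
from h import *
np.set_printoptions(precision=4,suppress=True)
s=env.get_state();print(s['clock'],s['eef_pos'],s['tcp_rot'],s['force'],s['width'])
for n in ['scene','top','wrist']:
    c=cap(n,n+'0.png');print(n,-np.array(c['R']).T@c['t'],c['fx'])
    for q in ['wrench','wrench_knob','handle_push','bolt_seat','bolt','jig','case','cap','centring_tool']:
        print(n,q,[(round(r['confidence'],2),w(c,r['at'])) for r in eyes.tip_of(n,q)[:2]])
E
```

```text
pics
0.0 [ 0.1988 -0.5921  0.2307] [[-0.948  -0.0003  0.3182]
 [-0.3182  0.0012 -0.948 ]
 [-0.0001 -1.     -0.0013]] [ 0.096  -0.3012  0.1667] 0.08568675128676559
scene [ 0.9482 -0.4052  0.8317] 460.72303885885077
scene wrench [(0.84, array([ 0.5127, -0.3215,  0.0008]))]
scene wrench_knob [(0.71, array([ 0.5109, -0.3192,  0.0568]))]
scene handle_push [(0.65, array([ 0.6628, -0.3569,  0.0276]))]
scene bolt_seat [(0.83, array([0.5208, 0.0559, 0.0432])), (0.68, array([0.5216, 0.0586, 0.0003]))]
scene bolt [(0.85, array([0.5196, 0.0577, 0.0404])), (0.19, array([ 0.5129, -0.322 , -0.0003]))]
scene jig [(0.65, array([0.5222, 0.0584, 0.0028]))]
scene case [(0.55, array([0.6248, 0.3195, 0.0014]))]
scene cap [(0.81, array([0.4328, 0.2762, 0.0034]))]
scene centring_tool [(0.59, array([0.7637, 0.0402, 0.0013]))]
top [0.5184 0.016  0.9532] 448.85670464179975
top wrench [(0.77, array([ 0.5141, -0.3173, -0.0002]))]
top wrench_knob [(0.82, array([ 0.5156, -0.323 ,  0.0533]))]
top handle_push [(0.63, array([ 0.6645, -0.358 ,  0.025 ])), (0.38, array([ 0.4336,  0.2733, -0.0001]))]
top bolt_seat [(0.62, array([0.5211, 0.0592, 0.0456])), (0.61, array([0.4314, 0.2707, 0.0016]))]
top bolt [(0.7, array([0.5174, 0.0561, 0.0419]))]
top jig [(0.82, array([0.517 , 0.0632, 0.0026]))]
top case [(0.58, array([0.6217, 0.3246, 0.002 ]))]
top cap [(0.75, array([0.4305, 0.2764, 0.0012]))]
top centring_tool [(0.67, array([ 0.7648,  0.0386, -0.0001]))]
wrist [ 0.273  -0.5686  0.3751] 359.794507509101
wrist wrench []
wrist wrench_knob []
wrist handle_push []
wrist bolt_seat []
wrist bolt []
wrist jig []
wrist case []
wrist cap []
wrist centring_tool []
```

View pics/top0.png

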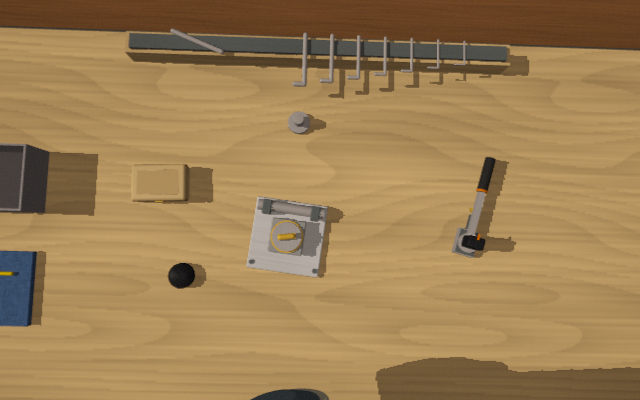

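View pics/scene0.png

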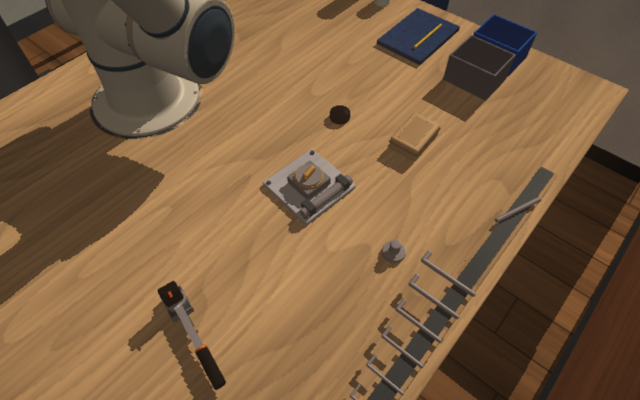

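Run:
```python
import cv2
a=cv2.imread('pics/top0.png');
b=cv2.resize(a[150:300,250:410] if 0 else a[100:300,400:640],None,fx=3,fy=3,interpolation=cv2.INTER_CUBIC);print(b.shape)
b=cv2.resize(a[130:260,240:440],None,fx=4,fy=4,interpolation=cv2.INTER_CUBIC);cv2.imwrite('pics/jigc.png',b)
```

```text
(600, 720, 3)
```

The top view shows the wrench hub at pixel (468,242) with its handle running up to (487,165). The bolt is at (287,236) with the tee bar nearly along the image's horizontal. The cap is at (181,275), the centring tool at (299,122) and the case at (159,182).

View pics/jigc.png

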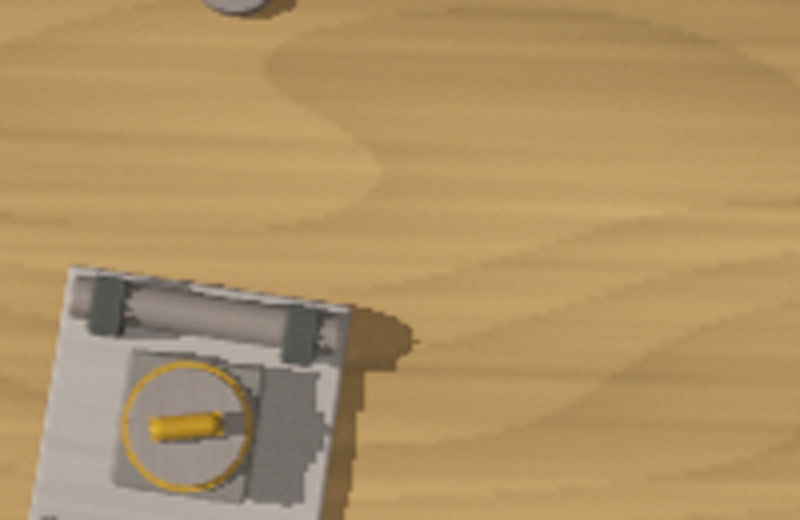

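Run:
```python
from h import *
c=cap('top'); im=c['color']
hsv=cv2.cvtColor(im,cv2.COLOR_RGB2HSV)
# tee bar by saturation within jig top
sub=hsv[222:252,268:306]
print(sub[:,:,1][8:22]); 
m=eyes.masks_of('top','handle_push')
for r in m[:2]:
  ys,xs=np.nonzero(r['mask']);print(r['confidence'],xs.mean(),ys.mean(),len(xs))
m=eyes.masks_of('top','wrench')
for r in m[:2]:
  ys,xs=np.nonzero(r['mask']);print(r['confidence'],xs.mean(),ys.mean(),len(xs),xs.min(),xs.max(),ys.min(),ys.max())
```

```text
[[ 24  24  29  69 156  99  41  32  32  32  32  34  34  34  33  31  33  31
   32  32  32  34  35  33  35  32  32  30  34  31  31  32 105 142  58  30
   27  29]
 [ 23  23  32 115 139  60  30  32  32  32  34  30  34  29  34  32  32  31
   31  30  29  30  33  31  34  31  33  34  32  33  33  33  69 179  94  37
   31  29]
 [ 24  23  53 148  97  43  33  34  34  35  33  35  31  30  32  30  32  34
   35  40  37  37  38  40  39  48  48  42  32  31  29  32  66 157 118  52
   28  28]
 [ 23  25  60 152  67  31  31  32  34  41  47  41  44  42  44  46  46  61
   73 100 107 115 116 142 152 183 190 104  44  33  33  28  37 148 144  67
   31  28]
 [ 24  26  84 165  74  31  35  34  32  95 123 120 138 153 180 207 197 194
  200 199 204 193 201 198 201 192 202 119  60  31  35  33  36 131 177  78
   25  22]
 [ 24  27 106 159  65  33  33  34  33 122 201 200 201 201 203 198 201 194
  196 193 197 201 195 197 196 203 199 127  43  33  35  30  37 119 162  74
   27  27]
 [ 21  30 108 151  69  30  34  33  31 114 184 198 197 196 197 195 197 196
  203 204 203 192 201 192 196 195 217 132  51  31  33  35  33 126 167  8
[... 534 characters left out ...]
2  93  68  54  72  44  36  30
   34  29  36  30  33  31  33  33  31  31  32  32  31  32  55 135 120  46
   29  27]
 [ 26  32  28 136 131  58  33  31  31  32  32  31  35  30  31  31  31  31
   34  32  29  35  33  30  31  30  31  33  32  31  31  30  81 175 116  37
   25  25]
 [ 25  30  28  93 145  75  35  32  35  30  30  33  35  31  31  31  33  31
   30  33  31  33  34  32  30  33  31  35  35  30  31  33 109 166  78  32
   26  26]
 [ 28  30  31  86 163 144  58  32  32  30  30  33  32  33  33  32  32  32
   33  32  32  35  33  34  33  31  31  31  37  34  33  55 144 106  55  30
   23  24]]
0.62 478.6147342995169 199.256038647343 828
0.57 474.01257396449705 216.89866863905326 1352 453 494 158 257
```

Run:
```python
from h import *
np.set_printoptions(precision=4,suppress=True)
for n,(r0,r1,c0,c1) in {'top':(228,246,276,300),'scene':(155,185,295,325)}.items():
  c=cap(n); sub=c['color'][r0:r1,c0:c1]
  hsv=cv2.cvtColor(sub,cv2.COLOR_RGB2HSV)
  m=(hsv[:,:,1]>(130 if n=='top' else 130)).astype(np.uint8)
  k,l,st,ce=cv2.connectedComponentsWithStats(m); 
  i=1+np.argmax(st[1:,4]); print(n,st[1:]); m=l==i
  for row in m: print(''.join('#' if v else '.' for v in row))
  ys,xs=np.nonzero(m); P=np.array([ray(c,(x+c0,y+r0),.056)[:2] for x,y in zip(xs,ys)])
  rect=cv2.minAreaRect((P*1000).astype(np.float32)); C=np.cov(P.T);v=np.linalg.eigh(C)[1][:,1]
  print(P.mean(0),rect,'pca deg',np.degrees(np.arctan(v[1]/v[0])))
c=cap('top')
# grip
hsv=cv2.cvtColor(c['color'],cv2.COLOR_RGB2HSV)[150:200,465:505]
m=(hsv[:,:,2]<60).astype(np.uint8)
for row in m: print(''.join('#' if v else '.' for v in row))
```

```text
top [[23  0  1  1  1]
 [ 2  5 18  7 99]
 [23 17  1  1  1]]
........................
........................
........................
........................
........................
...............####.....
....###############.....
..#################.....
..#################.....
..##################....
..##################....
..##########............
........................
........................
........................
........................
........................
........................
[0.5176 0.0569] ((517.6593627929688, 56.642459869384766), (11.129918098449707, 33.940181732177734), 6.63361930847168) pca deg -83.61020583567867
scene [[ 7 11 13 14 95]
 [21 19  8 11 23]
 [ 0 24  6  6 12]]
..............................
..............................
..............................
..............................
..............................
..............................
..............................
..............................
..............................
..............................
..............................
...............####...........
.............
[... 2036 characters left out ...]
...
..............##########................
..............##########................
..............##########................
.............###########................
.............##########.................
..................#####.................
.....................##.................
........................................
........................................
........................................
........................................
........................................
........................................
........................................
........................................
........................................
........................................
```

>>> drive_tool:
  plan:
    - [-1, 0.1, -0.52, -0.64, 1]
    - [-1, 0.1, -0.52, -0.64, 1]
    - [-1, 0.1, -0.52, -0.64, 1]
    - [-1, 0.1, -0.52, -0.64, 1]
    - [-1, 0.1, -0.52, -0.64, 1]
    - [-1, 0.1, -0.52, -0.64, 1]
    - [-1, 0.1, -0.52, -0.64, 1]
    - [-1, 0.1, -0.52, -0.64, 1]

```text
clock: 2.8
eef_pos: [0.4334, -0.3496, 0.2014]
tcp_rot: [[-0.24, -0.0, 0.971], [-0.971, -0.0, -0.24], [0.0, -1.0, 0.0]]
force: [0.3, -0.4, -0.3]
width: 0.0854
```

```bash
cat >> h.py <<'E'
def go(target,yaw):
    s=env.get_state();R=np.array(s['tcp_rot']);d=R.T@(np.array(target)-np.array(s['eef_pos']))
    y0=np.degrees(np.arctan2(R[1,2],R[0,2])); dy=(y0-yaw+180)%360-180
    print('shares',np.round(d/.3,4),'turn',round(dy/90,4),'yaw now',round(y0,2),'clock',s['clock'],'F',np.round(s['force'],2),'w',round(s['width'],4),'pos',np.round(s['eef_pos'],4))
E
python3 - <<'E'
from h import *
np.set_printoptions(precision=4,suppress=True)
go([.5135,-.3205,.18],-13.8)
c=cap('wrist','wr1.png')
for q in ['wrench','wrench_knob','handle_push']:
    print(q,[(round(r['confidence'],2),w(c,r['at'])) for r in eyes.tip_of('wrist',q)[:2]])
E
```

```text
shares [-0.1583  0.0712  0.236 ] turn -0.0011 yaw now -13.9 clock 2.8 F [ 0.3  -0.38 -0.31] w 0.0854 pos [ 0.4334 -0.3496  0.2014]
wrench [(0.63, array([ 0.5145, -0.3164,  0.0042]))]
wrench_knob [(0.84, array([ 0.5146, -0.323 ,  0.0589]))]
handle_push [(0.65, array([ 0.6631, -0.3613,  0.027 ]))]
```

View pics/wr1.png

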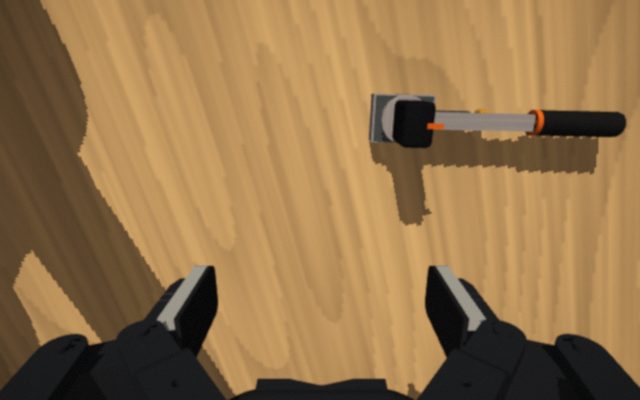

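>>> drive_tool:
  plan:
    - [-0.159, 0.1, 0.237, 0, 1]
    - [-0.159, 0.2, 0.237, 0, 1]
    - [-0.159, 0.35, 0.237, 0, 1]
    - [-0.159, 0.45, 0.237, 0, 1]
    - [-0.159, 0.52, 0.237, 0, 1]
    - [-0.159, 0.547, 0.237, 0, 1]
    - [-0.159, 0.547, 0.237, 0, 1]

```text
clock: 3.88
eef_pos: [0.5139, -0.3202, 0.0372]
tcp_rot: [[-0.24, -0.0, 0.971], [-0.971, 0.0, -0.24], [-0.0, -1.0, -0.0]]
force: [0.8, 0.2, 0.5]
width: 0.0854
```

Run:
```python
from h import *
go([.5137,-.3204,.037],-13.8)
c=cap('wrist','wr2.png')
c=cap('scene','sc2.png')
```

```text
shares [ 0.0008  0.0007 -0.0006] turn -0.001 yaw now -13.89 clock 3.875 F [0.82 0.21 0.5 ] w 0.0854 pos [ 0.5139 -0.3202  0.0372]
```

View pics/wr2.png

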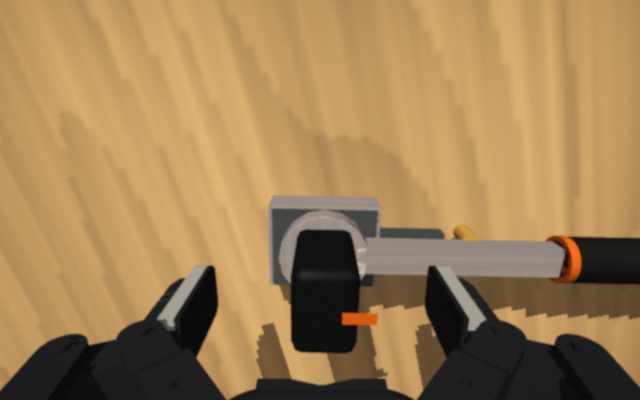

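View pics/sc2.png

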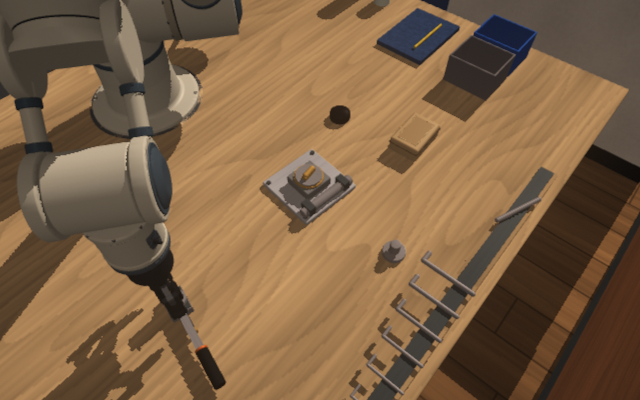

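>>> drive_tool:
  plan:
    - [0, 0, 0, 0, 0]
    - [0, 0, 0, 0, 0]
    - [0, 0, 0, 0, 0]
    - [0, 0, 0, 0, 0]
    - [0, 0, 0, 0, 0]
    - [0, 0, 0, 0, 0]

```text
clock: 4.72
eef_pos: [0.5143, -0.32, 0.0375]
tcp_rot: [[-0.239, 0.001, 0.971], [-0.971, -0.0, -0.239], [0.0, -1.0, 0.001]]
force: [1.3, 0.1, 5.1]
width: 0.023
```

Run:
```python
from h import *
c=cap('wrist','wr3.png')
s=env.get_state()
R=np.array(s['tcp_rot']);p=np.array(s['eef_pos'])
# predicted corners of knob top, disc & hub if axis at TCP
ax,ay=R[:,2],-R[:,0]   # wrench x, y
for ex,ey,z,n in [(-.012,-.017,.074,'knob'),(.012,-.017,.074,'knob'),(-.012,.017,.074,'knob'),(.012,.017,.074,'knob'),(-.027,-.021,.018,'hub'),(-.027,.021,.018,'hub'),(.027,.021,.018,'hub'),(0,.021,.031,'disc')]:
    X=np.array([p[0],p[1],0])+ax*ex+ay*ey+np.array([0,0,z]);print(n,ex,ey,proj(c,X).round(1))
go([.5137,-.3204,.037],-13.8)
```

```text
knob -0.012 -0.017 [286.  357.3]
knob 0.012 -0.017 [352.1 357.2]
knob -0.012 0.017 [282.9 273.8]
knob 0.012 0.017 [354.6 273.8]
hub -0.027 -0.021 [267.1 285.4]
hub -0.027 0.021 [263.  208.2]
hub 0.027 0.021 [375.7 208.1]
disc 0 0.021 [319.3 217.7]
shares [ 0.0018  0.0015 -0.0018] turn -0.0005 yaw now -13.85 clock 4.775 F [0.99 0.34 5.63] w 0.0233 pos [ 0.5144 -0.32    0.0374]
```

View pics/wr3.png

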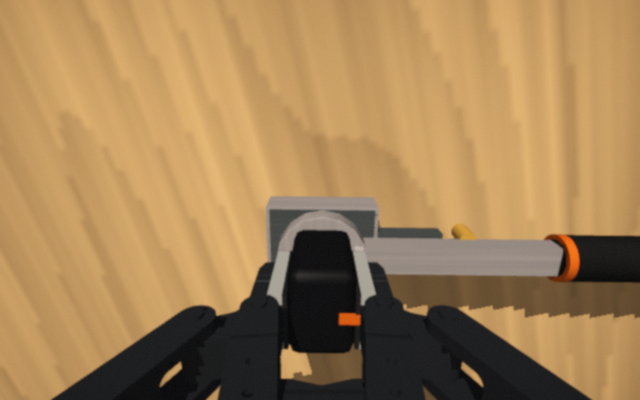

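>>> drive_tool:
  plan:
    - [0, -0.05, 0, 0, 0]
    - [0, -0.2, 0, 0, 0]
    - [0, -0.36, 0, 0, 0]
    - [-0.1, -0.425, -0.05, 0.08, 0]
    - [-0.22, -0.425, -0.12, 0.18, 0]
    - [-0.35, -0.425, -0.2, 0.28, 0]
    - [-0.48, -0.425, -0.28, 0.38, 0]
    - [-0.61, -0.425, -0.36, 0.48, 0]
    - [-0.74, -0.425, -0.42, 0.58, 0]
    - [-0.87, -0.425, -0.48, 0.68, 0]
    - [-0.96, -0.425, -0.53, 0.75, 0]
    - [-1, -0.425, -0.541, 0.773, 0]

```text
clock: 6.28
eef_pos: [0.4271, 0.0118, 0.1652]
tcp_rot: [[-0.994, -0.001, 0.114], [-0.114, 0.0, -0.994], [0.001, -1.0, -0.0]]
force: [-0.2, -1.5, -3.8]
width: 0.0232
```

Run:
```python
from h import *
go([.44,.057,.165],-83.4)
```

```text
shares [-0.0597  0.0007 -0.1449] turn -0.0008 yaw now -83.47 clock 6.275 F [-0.24 -1.45 -3.75] w 0.0232 pos [0.4271 0.0118 0.1652]
```

>>> drive_tool:
  plan:
    - [-0.06, 0, -0.09, 0, 0]
    - [-0.06, 0, -0.145, 0, 0]
    - [-0.06, 0, -0.145, 0, 0]
    - [-0.06, 0, -0.145, 0, 0]

```text
clock: 6.78
eef_pos: [0.4408, 0.0551, 0.1648]
tcp_rot: [[-0.993, -0.0, 0.115], [-0.115, -0.0, -0.993], [0.0, -1.0, 0.0]]
force: [0.3, -0.8, -4.8]
width: 0.023
```

Run:
```python
from h import *
np.set_printoptions(precision=4,suppress=True)
c=cap('wrist','wr4.png');cap('scene','sc4.png')
for q in ['bolt_seat','bolt','wrench','jig']:
    print(q,[(round(r['confidence'],2),w(c,r['at'])) for r in eyes.tip_of('wrist',q)[:2]])
s=env.get_state();print(s['eef_pos'],s['tcp_rot'],s['force'])
np.savez('c4.npz',color=c['color'],**{k:c[k] for k in ['fx','fy','cx','cy','R','t']},eef=s['eef_pos'],rot=s['tcp_rot'])
```

```text
bolt_seat [(0.62, array([0.5198, 0.055 , 0.0482]))]
bolt [(0.92, array([0.5193, 0.056 , 0.0428]))]
wrench [(0.83, array([0.4404, 0.0574, 0.1315]))]
jig []
[0.4412 0.0552 0.1647] [[-0.9935 -0.      0.114 ]
 [-0.114  -0.     -0.9935]
 [ 0.     -1.      0.    ]] [-0.427   0.2896 -3.7652]
```

View pics/wr4.png

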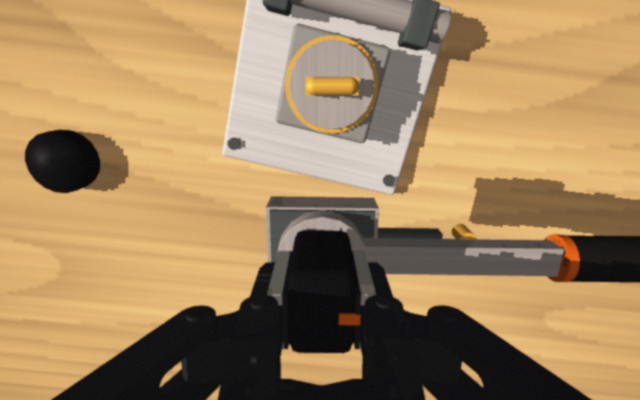

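View pics/sc4.png

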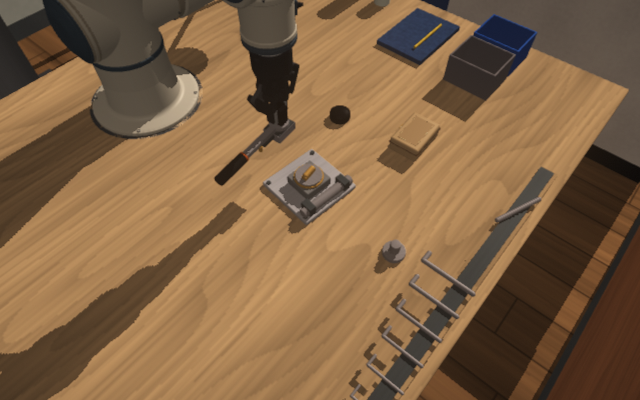

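The wrist view shows the tee bar at pixels (306–362, 77–96), nearly parallel to the hub's long edge. The hub itself spans (267–378, 198–). Next I'll measure both in this one picture.

```bash
cat > m.py <<'E'
from h import *
np.set_printoptions(precision=4,suppress=True)
d=np.load('c4.npz');c={k:d[k] for k in d}
im=c['color'];hsv=cv2.cvtColor(im,cv2.COLOR_RGB2HSV)
# gold pixels
g=((hsv[:,:,1]>140)&(hsv[:,:,0]>15)&(hsv[:,:,0]<32)).astype(np.uint8); g[:25]=0;g[145:]=0;g[:,:275]=0;g[:,390:]=0
k,l,st,ce=cv2.connectedComponentsWithStats(g)
for i in range(1,k):
    if st[i,4]>50: print(st[i],ce[i])
bar=None
for i in range(1,k):
    if st[i,4]>300 and st[i,3]<40:
        ys,xs=np.nonzero(l==i); P=np.array([ray(c,(x,y),.0555)[:2] for x,y in zip(xs,ys)])
        r=cv2.minAreaRect((P*1000).astype(np.float32));v=np.linalg.eigh(np.cov(P.T))[1][:,1]
        print('bar',P.mean(0),r,np.degrees(np.arctan(v[1]/v[0])))
        # edges: top/bottom rows per column
        for nm,f in(('top',np.min),('bot',np.max)):
            cols=[x for x in range(xs.min()+6,xs.max()-5)]
            rr=[f(ys[xs==x]) for x in cols];a=np.polyfit(cols,rr,1);print(nm,np.degrees(np.arctan(a[0])),np.polyval(a,334))
    elif st[i,4]>300:
        pass
# ring: gold annulus
ring=g.copy()
cn,_=cv2.findContours(ring,cv2.RETR_EXTERNAL,cv2.CHAIN_APPROX_NONE)
b=max(cn,key=lambda q:cv2.boundingRect(q)[3]);print(cv2.boundingRect(b))
Q=np.array([ray(c,(q[0][0],q[0][1]),.042)[:2] for q in b])*1000
e=cv2.fitEllipse(Q.astype(np.float32));print('ring',e)
# camera pose vs tool
R=c['rot'];print('cam in tool',R.T@(-c['R'].T@c['t']-c['eef']));print((c['R']@R))
cv2.imwrite('pics/z4.png',cv2.resize(im[20:290,255:415][:,:,::-1],None,fx=2.2,fy=2.2,interpolation=cv2.INTER_CUBIC))
cv2.imwrite('pics/z4b.png',cv2.resize(im[190:290,250:400][:,:,::-1],None,fx=5,fy=5,interpolation=cv2.INTER_NEAREST))
p=c['eef'];ax,ay=R[:,2],-R[:,0]
for h in (.1272,):
  for ex,ey,z,n in [(-.027,.021,0,'hub0'),(.027,.021,0,'hub0'),(-.027,.021,.018,'hub'),(.027,.021,.018,'hub'),(-.027,-.021,.018,'hub')]:
    X=np.array([p[0],p[1],h])+ax*ex+ay*ey+np.array([0,0,z]);print(n,ex,ey,proj(c,X).round(1))
E
python3 m.py
```

```text
[286  36  92  97 940] [330.8628  81.9649]
[306  77  53  19 920] [332.25    85.8511]
bar [0.5192 0.0559] ((519.0216064453125, 55.989810943603516), (11.506799697875977, 35.0933837890625), 6.545119762420654) -83.15060995764799
top -1.736308993914939 77.64668989547037
bot 6.272367848568011e-15 94.00000000000001
(286, 36, 92, 97)
ring ((519.2034912109375, 56.10286331176758), (64.30105590820312, 64.91056060791016), 81.37308502197266)
cam in tool [-0.0777 -0.1439  0.0007]
[[ 0.      0.0003  1.    ]
 [ 0.9531 -0.3027  0.    ]
 [ 0.3027  0.9531 -0.0003]]
hub0 -0.027 0.021 [268.7 198.3]
hub0 0.027 0.021 [370.9 198.3]
hub -0.027 0.021 [263.5 209.5]
hub 0.027 0.021 [375.8 209.5]
hub -0.027 -0.021 [267.4 286.4]
```

View pics/z4b.png

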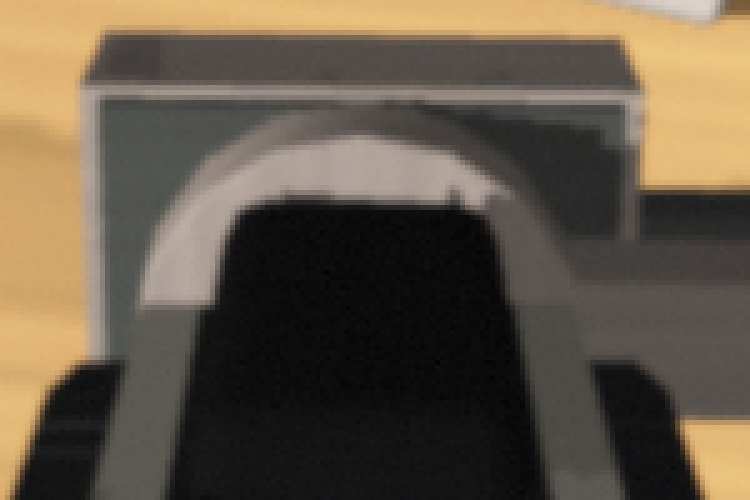

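>>> drive_tool:
  plan:
    - [-0.1, 0, 0.01, -0.01, 0]
    - [-0.2, 0, 0.023, -0.01, 0]
    - [-0.257, 0.07, 0.023, -0.01, 0]
    - [-0.257, 0.13, 0.023, -0.01, 0]
    - [-0.257, 0.17, 0.023, -0.01, 0]
    - [-0.257, 0.19, 0.023, -0.01, 0]
    - [-0.257, 0.19, 0.023, -0.01, 0]

```text
clock: 7.95
eef_pos: [0.5184, 0.0575, 0.1077]
tcp_rot: [[-0.991, -0.0, 0.13], [-0.13, 0.0, -0.991], [0.0, -1.0, -0.0]]
force: [1.5, 0.4, -3.5]
width: 0.0235
```

Run:
```python
from h import *
go([.5185,.0572,.0815],-82.6)
c=cap('scene','sc5.png')
cv2.imwrite('pics/z5.png',cv2.resize(c['color'][90:230,210:380][:,:,::-1],None,fx=4,fy=4,interpolation=cv2.INTER_CUBIC))
```

```text
shares [-0.0001  0.0872  0.0009] turn 0.0009 yaw now -82.52 clock 7.95 F [ 1.47  0.36 -3.5 ] w 0.0235 pos [0.5184 0.0575 0.1077]
```

View pics/z5.png

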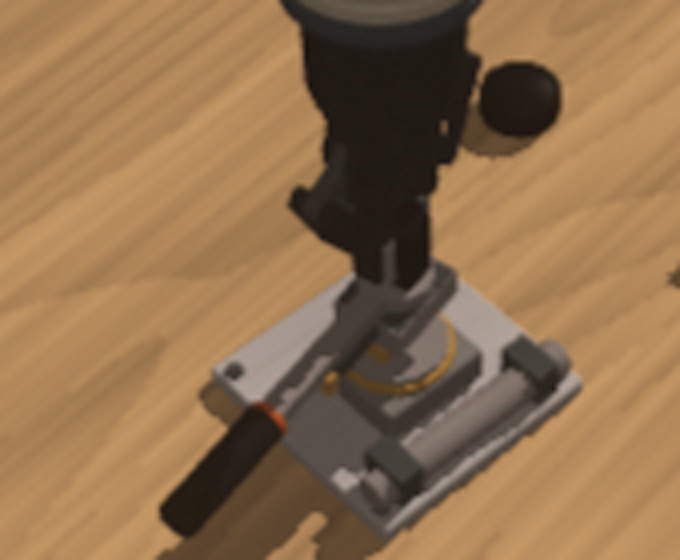

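The hub sits above the tee bar with its long side parallel to it. I'll descend gently.

>>> drive_tool:
  plan:
    - [0, 0.02, 0, 0, 0]
    - [0, 0.035, 0, 0, 0]
    - [0, 0.042, 0, 0, 0]
    - [0, 0.046, 0, 0, 0]
    - [0, 0.05, 0, 0, 0]
    - [0, 0.05, 0, 0, 0]

```text
clock: 8.75
eef_pos: [0.5186, 0.0575, 0.0927]
tcp_rot: [[-0.991, 0.0, 0.13], [-0.13, -0.0, -0.991], [-0.0, -1.0, 0.0]]
force: [-0.7, -0.1, -3.5]
width: 0.023
```

Run:
```python
from h import *
go([.5185,.0572,.0815],-82.6)
```

```text
shares [0.0005 0.0373 0.0009] turn 0.0009 yaw now -82.52 clock 8.75 F [-0.67 -0.07 -3.53] w 0.023 pos [0.5186 0.0575 0.0927]
```

>>> drive_tool:
  plan:
    - [0, 0.007, 0, 0, 0]
    - [0, 0.014, 0, 0, 0]
    - [0, 0.02, 0, 0, 0]
    - [0, 0.026, 0, 0, 0]
    - [0, 0.03, 0, 0, 0]
    - [0, 0.03, 0, 0, 0]

```text
clock: 9.5
eef_pos: [0.5185, 0.0575, 0.0836]
tcp_rot: [[-0.991, -0.0, 0.13], [-0.13, -0.0, -0.991], [0.0, -1.0, -0.0]]
force: [0.5, 0.7, -3.3]
width: 0.0234
```

Smooth so far. Now the last few millimetres.

>>> drive_tool:
  plan:
    - [0, 0.003, 0, 0, 0]
    - [0, 0.006, 0, 0, 0]
    - [0, 0.006, 0, 0, 0]

```text
clock: 9.88
eef_pos: [0.5186, 0.0575, 0.0818]
tcp_rot: [[-0.991, -0.0, 0.13], [-0.13, -0.0, -0.991], [0.0, -1.0, -0.0]]
force: [0.0, 0.4, -5.1]
width: 0.0234
```

>>> drive_tool:
  plan:
    - [0, 0.003, 0, 0, 0]
    - [0, 0.003, 0, 0, 0]

```text
clock: 10.12
eef_pos: [0.5187, 0.0575, 0.0814]
tcp_rot: [[-0.991, 0.0, 0.13], [-0.13, -0.0, -0.991], [-0.0, -1.0, 0.0]]
force: [-2.1, -0.5, 5.4]
width: 0.0236
```

Run:
```python
from h import *
np.set_printoptions(precision=4,suppress=True)
go([.5185,.0572,.0815],-82.6)
c=cap('scene');cv2.imwrite('pics/z6.png',cv2.resize(c['color'][90:230,210:380][:,:,::-1],None,fx=4,fy=4,interpolation=cv2.INTER_CUBIC))
for q in ['wrench','handle_push']:
    print(q,[(round(r['confidence'],2),w(c,r['at'])) for r in eyes.tip_of('scene',q)[:2]])
```

```text
shares [ 0.0007 -0.0005  0.0008] turn 0.0009 yaw now -82.52 clock 10.125 F [-2.1  -0.52  5.42] w 0.0236 pos [0.5187 0.0575 0.0814]
wrench [(0.62, array([0.5179, 0.0553, 0.0453]))]
handle_push [(0.71, array([ 0.5371, -0.0914,  0.0736]))]
```

View pics/z6.png

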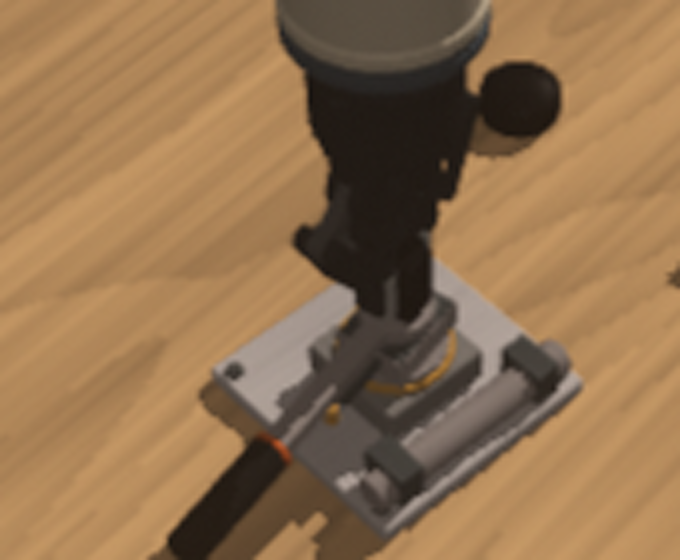

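It is seated: the contact force appeared at the expected height and the scene estimate puts the wrench origin at z≈0.045. Now release and lift.

>>> drive_tool:
  plan:
    - [0, 0, 0, 0, 0.5]
    - [0, 0, 0, 0, 1]
    - [0, 0, 0, 0, 1]
    - [0, 0, 0, 0, 1]
    - [0, 0, 0, 0, 1]
    - [0, -0.05, 0, 0, 1]
    - [0, -0.15, 0, 0, 1]
    - [0, -0.3, 0, 0, 1]
    - [0, -0.3, 0, 0, 1]

```text
clock: 11.4
eef_pos: [0.5204, 0.0575, 0.1749]
tcp_rot: [[-0.991, 0.006, 0.13], [-0.13, 0.0, -0.991], [-0.006, -1.0, 0.001]]
force: [-0.3, -0.5, -0.4]
width: 0.0856
```

Run:
```python
from h import *
np.set_printoptions(precision=4,suppress=True)
c=cap('scene');cv2.imwrite('pics/z7.png',cv2.resize(c['color'][90:230,210:380][:,:,::-1],None,fx=4,fy=4,interpolation=cv2.INTER_CUBIC))
for q in ['wrench','handle_push','wrench_knob']:
    print(q,[(round(r['confidence'],2),w(c,r['at'])) for r in eyes.tip_of('scene',q)[:2]])
c=cap('wrist','wr7.png')
for q in ['wrench','handle_push','wrench_knob']:
    print(q,[(round(r['confidence'],2),w(c,r['at'])) for r in eyes.tip_of('wrist',q)[:2]])
go([.5365,-.0923,.15],7)
```

```text
wrench [(0.56, array([0.5172, 0.0549, 0.0475]))]
handle_push [(0.9, array([ 0.5393, -0.0901,  0.0708]))]
wrench_knob [(0.65, array([0.5152, 0.06  , 0.0989]))]
wrench [(0.75, array([0.5193, 0.0608, 0.0487]))]
handle_push [(0.71, array([ 0.54  , -0.0939,  0.067 ]))]
wrench_knob [(0.93, array([0.5196, 0.0518, 0.1022]))]
shares [0.0045 0.0679 0.503 ] turn -0.9947 yaw now -82.52 clock 11.8 F [ 0.   -0.4  -0.28] w 0.0858 pos [0.5182 0.0575 0.1704]
```

View pics/z7.png

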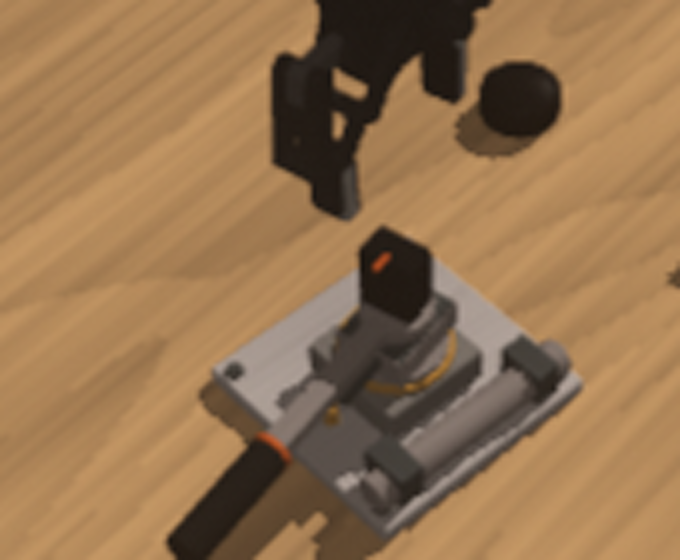

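View pics/wr7.png

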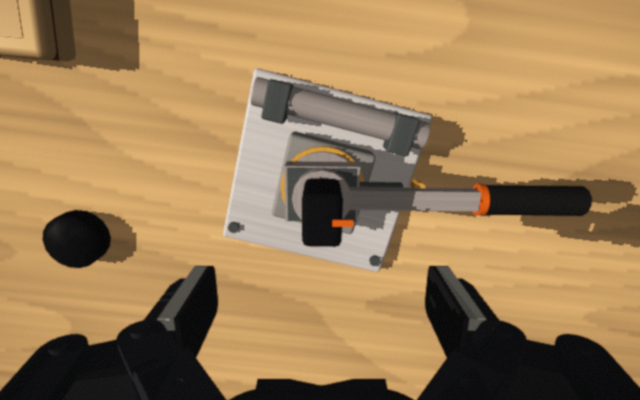

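The wrench stands upright on the bolt with its handle towards −y, at (535,200) in the wrist view. Next I'll move over the grip and turn the jaws to straddle it.

>>> drive_tool:
  plan:
    - [0, 0, 0.1, -0.1, 1]
    - [0, 0, 0.2, -0.22, 1]
    - [0, 0, 0.3, -0.33, 1]
    - [0, 0, 0.4, -0.44, 1]
    - [0, 0, 0.503, -0.55, 1]
    - [0, 0.05, 0.503, -0.66, 1]
    - [0, 0.05, 0.503, -0.77, 1]
    - [0, 0.05, 0.503, -0.88, 1]
    - [0, 0.05, 0.503, -0.995, 1]
    - [0, 0.05, 0.503, -0.995, 1]
    - [0, 0.05, 0.503, -0.995, 1]

```text
clock: 13.18
eef_pos: [0.5381, -0.0921, 0.1558]
tcp_rot: [[0.118, -0.0, 0.993], [-0.993, 0.0, 0.118], [-0.0, -1.0, -0.0]]
force: [-0.9, -0.2, -0.1]
width: 0.086
```

Run:
```python
from h import *
c=cap('wrist','wr8.png')
go([.537,-.0925,.045],7)
```

```text
shares [ 0.0009  0.3695 -0.0041] turn -0.002 yaw now 6.82 clock 13.225 F [ 0.34  0.48 -1.62] w 0.0851 pos [ 0.5382 -0.0921  0.1558]
```

View pics/wr8.png

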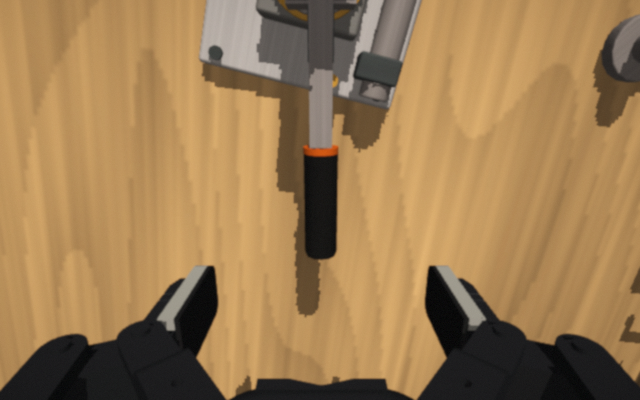

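>>> drive_tool:
  plan:
    - [0, 0.1, -0.004, 0, 1]
    - [0, 0.2, -0.004, 0, 1]
    - [0, 0.28, -0.004, 0, 1]
    - [0, 0.34, -0.004, 0, 1]
    - [0, 0.369, -0.004, 0, 1]
    - [0, 0.369, -0.004, 0, 1]

```text
clock: 13.98
eef_pos: [0.5369, -0.0922, 0.0451]
tcp_rot: [[0.121, -0.001, 0.993], [-0.993, 0.0, 0.121], [-0.0, -1.0, -0.001]]
force: [0.3, -0.2, 0.4]
width: 0.0851
```

Run:
```python
from h import *
c=cap('wrist','wr9.png')
go([.537,-.0925,.045],7)
```

```text
shares [ 0.0006  0.0018 -0.0007] turn -0.0002 yaw now 6.99 clock 14.025 F [1.5  0.1  0.54] w 0.0855 pos [ 0.5372 -0.0923  0.0456]
```

View pics/wr9.png

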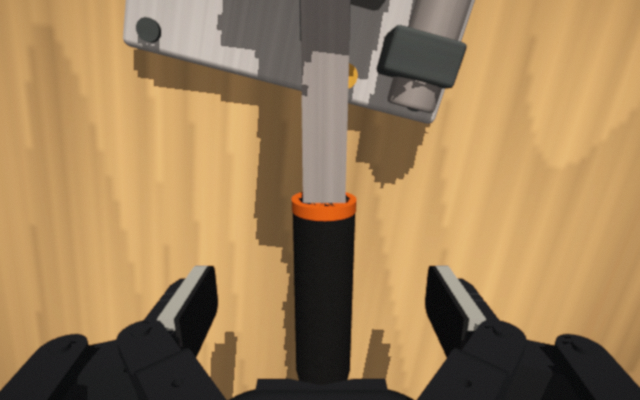

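>>> drive_tool:
  plan:
    - [0, 0, -0.04, 0, 1]
    - [0, 0, -0.075, 0, 1]
    - [0, 0, -0.09, 0, 1]
    - [0, 0, -0.09, 0, 1]

```text
clock: 14.52
eef_pos: [0.51, -0.0957, 0.0455]
tcp_rot: [[0.122, 0.0, 0.993], [-0.993, 0.0, 0.122], [0.0, -1.0, 0.0]]
force: [-0.5, -0.1, -0.4]
width: 0.0854
```

```bash
cat > arc.py <<'E'
from h import *
import sys
from scipy.spatial.transform import Rotation as Ro
s=env.get_state();R=np.array(s['tcp_rot']);p=np.array(s['eef_pos'])
C=np.array([.519,.0565,p[2]]); r=R.T@(p-C)
print('r',r.round(4),'F_tool',(R.T@s['force']).round(2),'clock',s['clock'])
for t in [float(a) for a in sys.argv[1:]]:
    d=(Ro.from_rotvec([0,t,0]).as_matrix()-np.eye(3))@r/.3
    print(t,d.round(4),round(t/(np.pi/2),4))
E
python3 arc.py .02 .04 .06 .08 .1 .12 .14 .16
```

```text
r [ 0.1499 -0.     -0.0275] F_tool [ 0.02  0.43 -0.54] clock 14.525
0.02 [-0.0019  0.     -0.01  ] 0.0127
0.04 [-0.0041  0.     -0.0199] 0.0255
0.06 [-0.0064  0.     -0.0298] 0.0382
0.08 [-0.0089  0.     -0.0396] 0.0509
0.1 [-0.0117  0.     -0.0494] 0.0637
0.12 [-0.0146  0.     -0.0592] 0.0764
0.14 [-0.0177  0.     -0.0688] 0.0891
0.16 [-0.021  -0.     -0.0785] 0.1019
```

>>> drive_tool:
  plan:
    - [-0.002, 0, -0.01, 0.013, 1]
    - [-0.004, 0, -0.02, 0.025, 1]
    - [-0.006, 0, -0.03, 0.038, 1]
    - [-0.009, 0, -0.04, 0.051, 1]
    - [-0.012, 0, -0.05, 0.064, 1]
    - [-0.015, 0, -0.059, 0.076, 1]
    - [-0.018, 0, -0.069, 0.089, 1]
    - [-0.021, 0, -0.0785, 0.102, 1]

```text
clock: 15.52
eef_pos: [0.4861, -0.0921, 0.0453]
tcp_rot: [[-0.039, 0.0, 0.999], [-0.999, 0.0, -0.039], [-0.0, -1.0, 0.0]]
force: [1.1, 1.7, -0.0]
width: 0.0857
```

```bash
python3 arc.py .015 .03 .045 .06 .075 .09
python3 - <<'E'
from h import *
cap('wrist','wr10.png')
E
```

```text
r [ 0.1498 -0.     -0.0271] F_tool [-1.75  0.02  0.99] clock 15.525
0.015 [-0.0014  0.     -0.0075] 0.0095
0.03 [-0.0029  0.     -0.0149] 0.0191
0.045 [-0.0046  0.     -0.0224] 0.0286
0.06 [-0.0063  0.     -0.0298] 0.0382
0.075 [-0.0082 -0.     -0.0372] 0.0477
0.09 [-0.0101  0.     -0.0445] 0.0573
```

View pics/wr10.png

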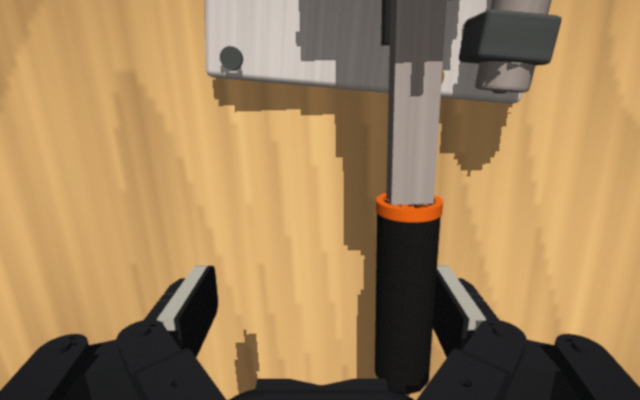

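>>> drive_tool:
  plan:
    - [-0.0014, 0, -0.0075, 0.0095, 1]
    - [-0.003, 0, -0.015, 0.019, 1]
    - [-0.0046, 0, -0.0224, 0.0286, 1]
    - [-0.0063, 0, -0.03, 0.038, 1]

```text
clock: 16.08
eef_pos: [0.4771, -0.09, 0.0453]
tcp_rot: [[-0.098, 0.0, 0.995], [-0.995, -0.0, -0.098], [0.0, -1.0, 0.0]]
force: [2.4, 0.1, -0.5]
width: 0.0856
```

```bash
python3 arc.py .015 .03 .045 .06
```

```text
r [ 0.1499  0.     -0.0274] F_tool [-0.37  0.53  2.34] clock 16.075
0.015 [-0.0014  0.     -0.0075] 0.0095
0.03 [-0.003   0.     -0.0149] 0.0191
0.045 [-0.0046  0.     -0.0224] 0.0286
0.06 [-0.0064  0.     -0.0298] 0.0382
```

Drag is about 2 N, so the bolt is turning. The same rows repeat because the geometry is unchanged in tool axes.

>>> drive_tool:
  plan:
    - [-0.0014, 0, -0.0075, 0.0095, 1]
    - [-0.003, 0, -0.015, 0.019, 1]
    - [-0.0046, 0, -0.0224, 0.0286, 1]
    - [-0.0063, 0, -0.03, 0.038, 1]

```text
clock: 16.58
eef_pos: [0.4683, -0.0872, 0.0453]
tcp_rot: [[-0.157, 0.0, 0.988], [-0.988, -0.0, -0.157], [-0.0, -1.0, 0.0]]
force: [2.0, 0.3, -0.1]
width: 0.0855
```

>>> drive_tool:
  plan:
    - [-0.0014, 0, -0.0075, 0.0095, 1]
    - [-0.003, 0, -0.015, 0.019, 1]
    - [-0.003, 0, -0.015, 0.019, 1]

```text
clock: 16.95
eef_pos: [0.4638, -0.0856, 0.0453]
tcp_rot: [[-0.186, -0.0, 0.983], [-0.983, 0.0, -0.186], [-0.0, -1.0, -0.0]]
force: [1.6, -0.7, 0.0]
width: 0.0853
```

>>> drive_tool:
  plan:
    - [-0.0014, 0, -0.0075, 0.0095, 1]
    - [-0.003, 0, -0.015, 0.019, 1]
    - [-0.003, 0, -0.015, 0.019, 1]

```text
clock: 17.32
eef_pos: [0.4596, -0.0838, 0.0453]
tcp_rot: [[-0.215, -0.0, 0.977], [-0.977, 0.0, -0.215], [0.0, -1.0, -0.0]]
force: [1.9, -1.1, -0.5]
width: 0.0853
```

```bash
python3 - <<'E'
from h import *
np.set_printoptions(precision=4,suppress=True)
ims=[]
for n in ('top','scene'):
    c=cap(n); a=c['color'][:,:,::-1]
    a=a[190:290,240:380] if n=='top' else a[120:230,210:370]
    cv2.imwrite(f'pics/{n}11.png',cv2.resize(a,None,fx=5 if n=='top' else 4.5,fy=5 if n=='top' else 4.5,interpolation=cv2.INTER_CUBIC))
E
python3 arc.py .015 .03
```

```text
r [ 0.1498  0.     -0.0277] F_tool [ 0.44 -0.62  0.51] clock 17.425
0.015 [-0.0014  0.     -0.0075] 0.0095
0.03 [-0.003   0.     -0.0149] 0.0191
```

View pics/top11.png

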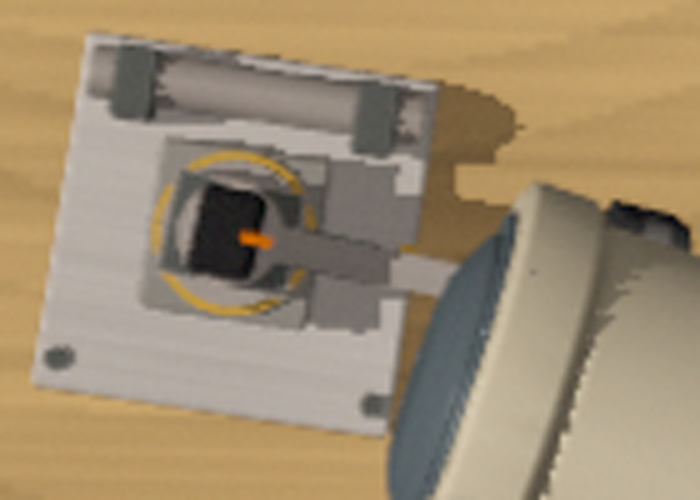

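View pics/scene11.png

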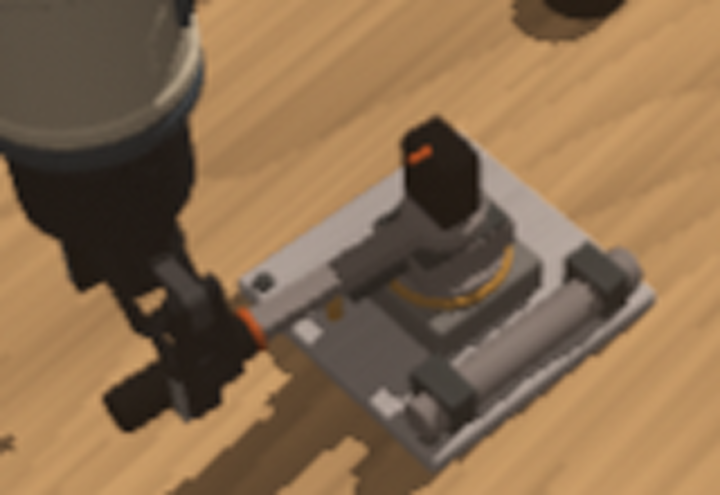

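Knob and handle are both turned about 10° in the top view and agree within about 2°, so the wrench is untripped and the bolt is still turning. I'll continue in small steps.

>>> drive_tool:
  plan:
    - [-0.0014, 0, -0.0075, 0.0095, 1]
    - [-0.003, 0, -0.015, 0.019, 1]

```text
clock: 17.68
eef_pos: [0.4556, -0.082, 0.0453]
tcp_rot: [[-0.245, 0.0, 0.97], [-0.97, -0.0, -0.245], [0.0, -1.0, 0.0]]
force: [1.9, -0.9, 0.8]
width: 0.0855
```

>>> drive_tool:
  plan:
    - [-0.0014, 0, -0.0075, 0.0095, 1]
    - [-0.003, 0, -0.015, 0.019, 1]

```text
clock: 17.92
eef_pos: [0.4514, -0.08, 0.0453]
tcp_rot: [[-0.274, 0.0, 0.962], [-0.962, -0.0, -0.274], [0.0, -1.0, 0.0]]
force: [1.6, -2.0, 0.4]
width: 0.0856
```

>>> drive_tool:
  plan:
    - [-0.0014, 0, -0.0075, 0.0095, 1]
    - [-0.003, 0, -0.015, 0.019, 1]

```text
clock: 18.18
eef_pos: [0.4473, -0.0779, 0.0453]
tcp_rot: [[-0.302, 0.0, 0.953], [-0.953, -0.0, -0.302], [0.0, -1.0, 0.0]]
force: [1.6, -1.9, -1.0]
width: 0.0853
```

>>> drive_tool:
  plan:
    - [-0.0014, 0, -0.0075, 0.0095, 1]
    - [-0.003, 0, -0.015, 0.019, 1]

```text
clock: 18.42
eef_pos: [0.4433, -0.0757, 0.0453]
tcp_rot: [[-0.331, 0.0, 0.944], [-0.944, -0.0, -0.331], [0.0, -1.0, 0.0]]
force: [0.9, -2.0, -0.3]
width: 0.0854
```

>>> drive_tool:
  plan:
    - [-0.0014, 0, -0.0075, 0.0095, 1]
    - [-0.003, 0, -0.015, 0.019, 1]

```text
clock: 18.68
eef_pos: [0.4397, -0.0735, 0.0454]
tcp_rot: [[-0.359, 0.001, 0.934], [-0.934, -0.0, -0.359], [-0.0, -1.0, 0.001]]
force: [2.4, -3.0, 0.1]
width: 0.0852
```

```bash
python3 - <<'E'
from h import *
c=cap('top'); a=c['color'][:,:,::-1]
cv2.imwrite('pics/top12.png',cv2.resize(a[200:270,250:350],None,fx=7,fy=7,interpolation=cv2.INTER_CUBIC))
E
python3 arc.py .015 .03
```

```text
r [ 0.1498 -0.     -0.0276] F_tool [2.1  0.39 3.78] clock 18.725
0.015 [-0.0014  0.     -0.0075] 0.0095
0.03 [-0.003   0.     -0.0149] 0.0191
```

View pics/top12.png

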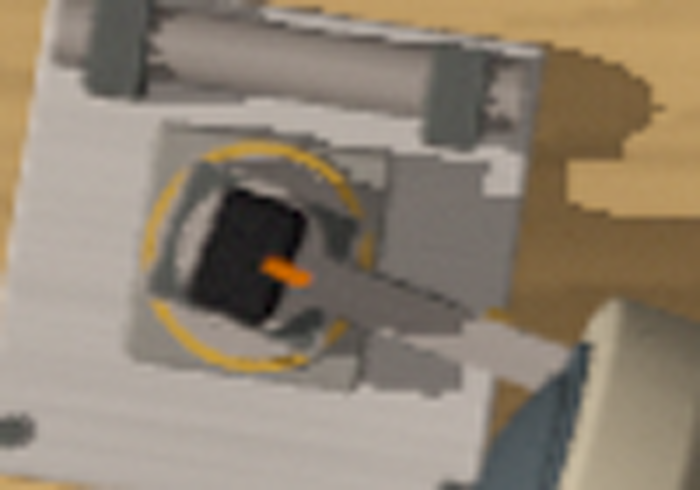

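The force is rising to 3.8 N, so the bolt is becoming tight. Smaller steps from here.

>>> drive_tool:
  plan:
    - [-0.0014, 0, -0.0075, 0.0095, 1]

```text
clock: 18.85
eef_pos: [0.4379, -0.0724, 0.0454]
tcp_rot: [[-0.372, 0.001, 0.928], [-0.928, -0.0, -0.372], [-0.0, -1.0, 0.001]]
force: [4.9, -3.1, 0.2]
width: 0.0855
```

>>> drive_tool:
  plan:
    - [-0.0014, 0, -0.0075, 0.0095, 1]

```text
clock: 18.98
eef_pos: [0.436, -0.0712, 0.0454]
tcp_rot: [[-0.386, 0.001, 0.922], [-0.922, -0.0, -0.386], [-0.0, -1.0, 0.001]]
force: [5.3, -3.5, -0.6]
width: 0.0854
```

>>> drive_tool:
  plan:
    - [-0.0014, 0, -0.0075, 0.0095, 1]

```text
clock: 19.1
eef_pos: [0.4344, -0.07, 0.0454]
tcp_rot: [[-0.4, 0.002, 0.917], [-0.917, -0.001, -0.4], [-0.0, -1.0, 0.002]]
force: [5.7, -5.0, 0.3]
width: 0.0856
```

>>> drive_tool:
  plan:
    - [-0.0014, 0, -0.0075, 0.0095, 1]

```text
clock: 19.23
eef_pos: [0.4328, -0.0688, 0.0455]
tcp_rot: [[-0.414, 0.002, 0.91], [-0.91, -0.001, -0.414], [-0.0, -1.0, 0.002]]
force: [7.3, -5.2, -0.9]
width: 0.0856
```

>>> drive_tool:
  plan:
    - [-0.0014, 0, -0.0075, 0.0095, 1]

```text
clock: 19.35
eef_pos: [0.4313, -0.0676, 0.0455]
tcp_rot: [[-0.427, 0.003, 0.904], [-0.904, -0.001, -0.427], [-0.0, -1.0, 0.003]]
force: [9.1, -4.6, -0.2]
width: 0.0857
```

>>> drive_tool:
  plan:
    - [-0.0014, 0, -0.0075, 0.0095, 1]

```text
clock: 19.48
eef_pos: [0.4298, -0.0664, 0.0456]
tcp_rot: [[-0.441, 0.004, 0.898], [-0.898, -0.001, -0.441], [-0.001, -1.0, 0.004]]
force: [10.6, -6.8, -1.0]
width: 0.0854
```

```bash
python3 - <<'E'
from h import *
c=cap('top'); a=c['color'][:,:,::-1]
cv2.imwrite('pics/top13.png',cv2.resize(a[200:270,250:350],None,fx=7,fy=7,interpolation=cv2.INTER_CUBIC))
cap('wrist','wr13.png')
E
python3 arc.py .015 .03
```

```text
r [ 0.1496 -0.0002 -0.026 ] F_tool [ 1.04  1.72 10.32] clock 19.575
0.015 [-0.0014  0.     -0.0075] 0.0095
0.03 [-0.0028  0.     -0.0149] 0.0191
```

View pics/top13.png

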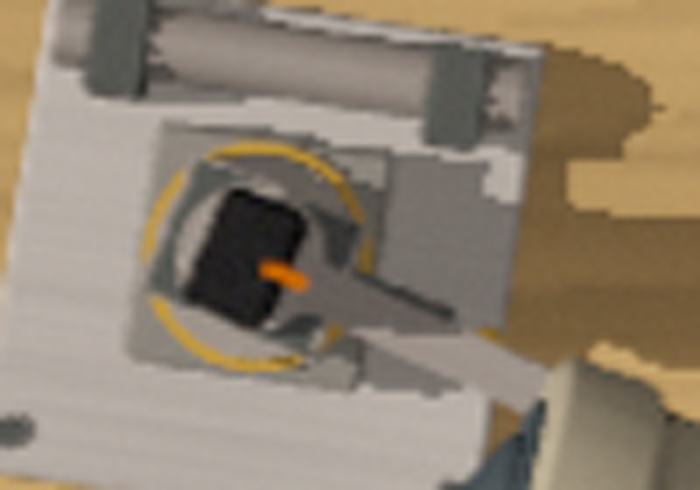

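View pics/wr13.png

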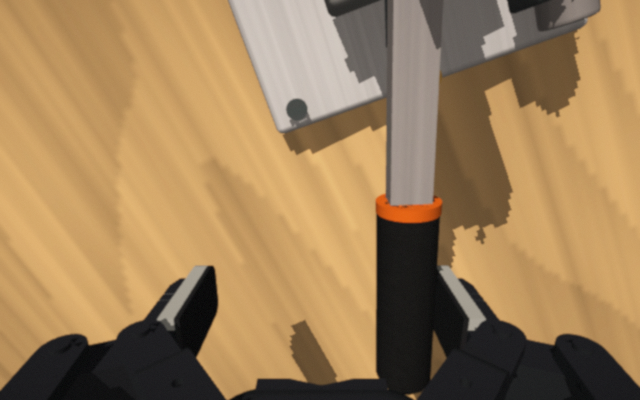

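Run:
```python
from h import *
s=env.get_state();R=np.array(s['tcp_rot']);print((R.T@s['force']).round(2),(R.T@s['moment']).round(3),np.array(s['joint_torque']).round(1))
```

```text
[ 1.04  1.72 10.32] [ 1.525 -0.023 -0.081] [  1.8 -66.7  -5.9   0.5   3.1   0.4]
```

>>> drive_tool:
  plan:
    - [-0.001, 0, -0.005, 0.0064, 1]

```text
clock: 19.7
eef_pos: [0.4289, -0.0656, 0.0456]
tcp_rot: [[-0.449, 0.004, 0.893], [-0.893, -0.001, -0.449], [-0.001, -1.0, 0.004]]
force: [9.7, -5.5, -1.3]
width: 0.0856
```

>>> drive_tool:
  plan:
    - [-0.001, 0, -0.005, 0.0064, 1]

```text
clock: 19.82
eef_pos: [0.4268, -0.0643, 0.0455]
tcp_rot: [[-0.458, 0.002, 0.889], [-0.889, -0.001, -0.458], [-0.0, -1.0, 0.002]]
force: [6.5, -4.4, -0.1]
width: 0.0858
```

>>> drive_tool:
  plan:
    - [-0.001, 0, -0.005, 0.0064, 1]
    - [-0.001, 0, -0.005, 0.0064, 1]

```text
clock: 20.08
eef_pos: [0.4247, -0.0631, 0.0454]
tcp_rot: [[-0.467, 0.001, 0.884], [-0.884, -0.0, -0.467], [-0.0, -1.0, 0.001]]
force: [4.3, -3.7, -0.6]
width: 0.0855
```

Run:
```python
from h import *
c=cap('top'); a=c['color'][:,:,::-1]
cv2.imwrite('pics/top14.png',cv2.resize(a[200:270,250:350],None,fx=7,fy=7,interpolation=cv2.INTER_CUBIC))
s=env.get_state();R=np.array(s['tcp_rot']);print((R.T@s['force']).round(2),(R.T@s['moment']).round(3),s['eef_pos'])
```

```text
[1.15 0.26 4.75] [ 0.755  0.    -0.142] [ 0.42472188 -0.06310961  0.0453532 ]
```

View pics/top14.png

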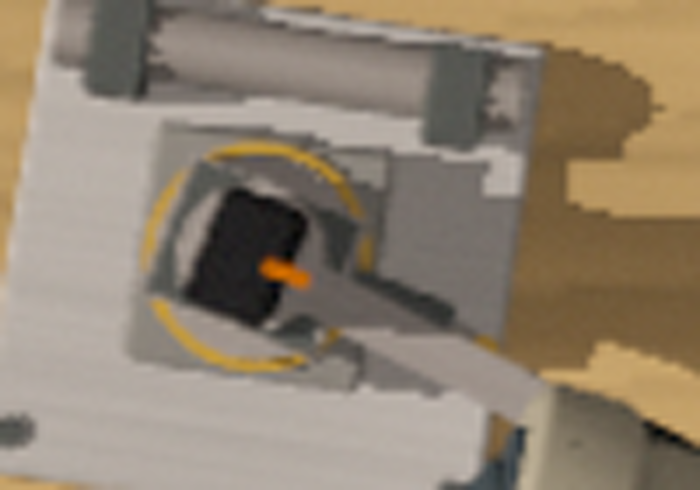

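The force peaked near 11 N and has dropped to about 5 N, with the handle now angled against the fixed knob. The joint has just snapped, so I'll go a little further for margin.

>>> drive_tool:
  plan:
    - [-0.0014, 0, -0.0075, 0.0095, 1]
    - [-0.003, 0, -0.015, 0.019, 1]

```text
clock: 20.38
eef_pos: [0.4211, -0.0602, 0.0453]
tcp_rot: [[-0.494, 0.001, 0.87], [-0.87, -0.0, -0.494], [-0.0, -1.0, 0.001]]
force: [3.1, -3.3, -0.3]
width: 0.0853
```

>>> drive_tool:
  plan:
    - [-0.0014, 0, -0.0075, 0.0095, 1]
    - [-0.003, 0, -0.015, 0.019, 1]
    - [-0.003, 0, -0.015, 0.019, 1]

```text
clock: 20.75
eef_pos: [0.4171, -0.057, 0.0453]
tcp_rot: [[-0.519, -0.0, 0.855], [-0.855, 0.0, -0.519], [0.0, -1.0, -0.0]]
force: [2.8, -3.5, -0.2]
width: 0.0855
```

Run:
```python
from h import *
c=cap('top'); a=c['color'][:,:,::-1]
cv2.imwrite('pics/top15.png',cv2.resize(a[200:270,250:350],None,fx=7,fy=7,interpolation=cv2.INTER_CUBIC))
cap('wrist','wr15.png')
s=env.get_state();R=np.array(s['tcp_rot']);print((R.T@s['force']).round(2),s['eef_pos'],np.degrees(np.arctan2(R[1,2],R[0,2])))
```

```text
[ 2.01 -0.5   3.53] [ 0.41726146 -0.05706969  0.04527334] -31.222182581323636
```

View pics/top15.png

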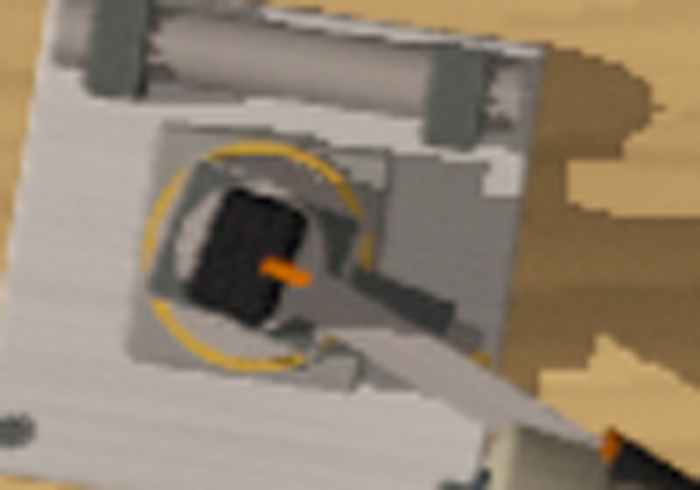

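View pics/wr15.png

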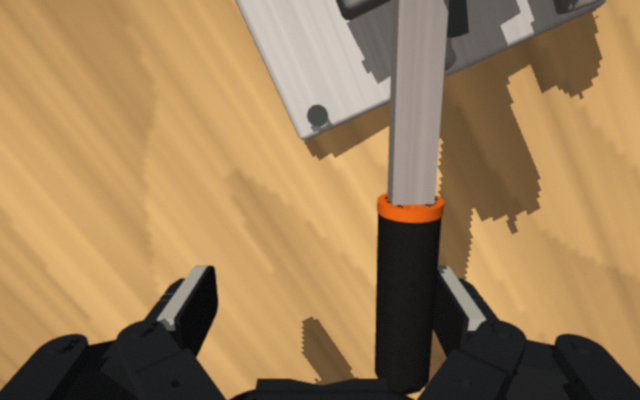

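The handle is now at about 33° against about 23° for the hub's arm, so click ≈ 0.17 rad, and the force is down to about 3 N: it has tripped. Now back off to centre and lift.

>>> drive_tool:
  plan:
    - [0, 0, 0.03, 0, 1]
    - [0, 0, 0.07, 0, 1]
    - [0, 0, 0.1, 0, 1]
    - [0, 0, 0.1, 0, 1]
    - [0, -0.08, 0.1, 0, 1]
    - [0, -0.2, 0.1, 0, 1]
    - [0, -0.33, 0.1, 0, 1]
    - [0, -0.45, 0.1, 0, 1]
    - [0, -0.5, 0.1, 0, 1]
    - [0, -0.5, 0.1, 0, 1]

```text
clock: 22.1
eef_pos: [0.4432, -0.0726, 0.1959]
tcp_rot: [[-0.518, 0.002, 0.855], [-0.855, -0.0, -0.518], [-0.0, -1.0, 0.002]]
force: [-0.5, 0.4, -0.6]
width: 0.0857
```

Run:
```python
from h import *
np.set_printoptions(precision=4,suppress=True)
for n in ('scene','top','wrist'):
    c=cap(n,n+'16.png')
    P={}
    for q in ['wrench','handle_push','wrench_knob','bolt_seat','case','cap','centring_tool']:
        r=eyes.tip_of(n,q)[:1]; print(n,q,[(round(x['confidence'],2),w(c,x['at'])) for x in r])
print(env.get_state()['force'],env.get_state()['clock'])
```

```text
scene wrench [(0.79, array([0.5158, 0.0568, 0.0456]))]
scene handle_push [(0.62, array([ 0.4482, -0.075 ,  0.0754]))]
scene wrench_knob [(0.62, array([0.5146, 0.0552, 0.1022]))]
scene bolt_seat [(0.62, array([0.6253, 0.3193, 0.003 ]))]
scene case [(0.9, array([0.6224, 0.3214, 0.0043]))]
scene cap [(0.88, array([0.4325, 0.2774, 0.0019]))]
scene centring_tool [(0.58, array([0.7614, 0.0406, 0.0034]))]
top wrench [(0.77, array([0.5147, 0.0585, 0.0393]))]
top handle_push []
top wrench_knob [(0.95, array([0.5175, 0.0566, 0.1007]))]
top bolt_seat [(0.55, array([0.5208, 0.0566, 0.0432]))]
top case [(0.75, array([ 0.6218,  0.3257, -0.0014]))]
top cap [(0.82, array([0.4305, 0.2775, 0.0064]))]
top centring_tool [(0.63, array([ 0.7622,  0.0394, -0.0015]))]
wrist wrench []
wrist handle_push [(0.78, array([ 0.4502, -0.0783,  0.0696]))]
wrist wrench_knob []
wrist bolt_seat []
wrist case []
wrist cap []
wrist centring_tool []
[-0.1824  0.0006  0.9118] 23.3
```

View pics/wrist16.png

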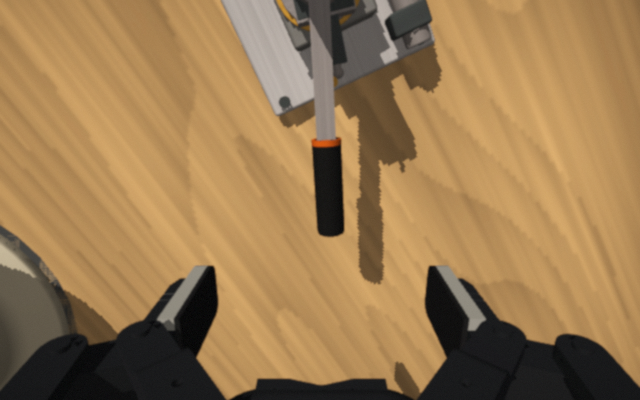

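View pics/scene16.png

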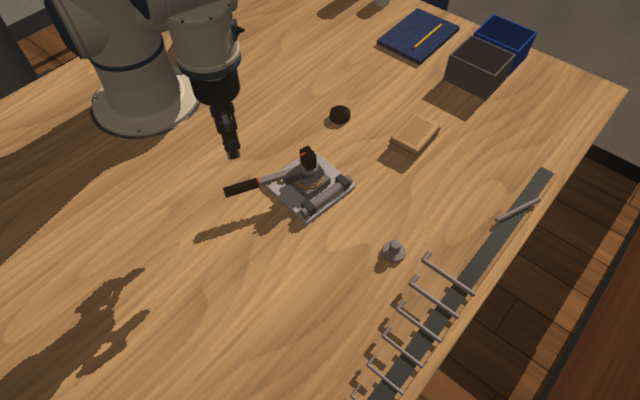

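Run:
```python
from h import *
a=cv2.imread('pics/top16.png')
cv2.imwrite('pics/z16.png',cv2.resize(a[205:275,255:355],None,fx=8,fy=8,interpolation=cv2.INTER_CUBIC))
```

```text
(no output)
```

View pics/z16.png

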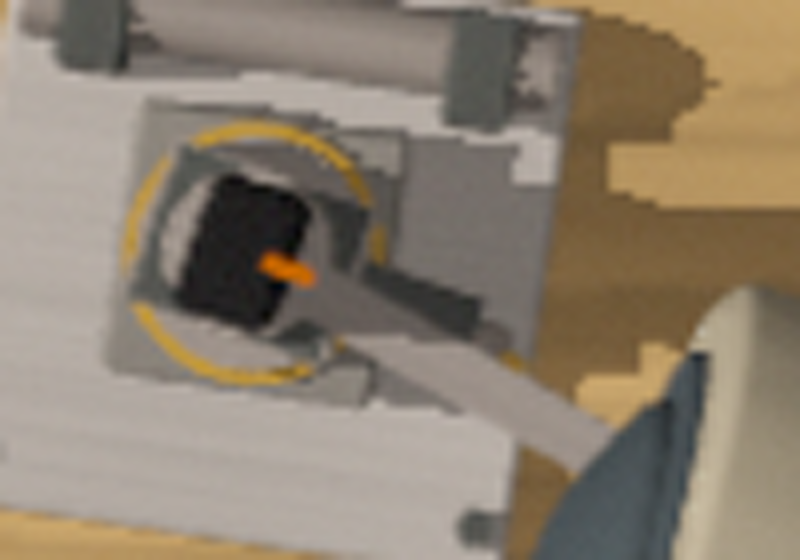

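>>> drive_tool:
  plan:
    - [0.1, -0.1, 0.1, 0, 1]
    - [0.2, -0.1, 0.2, 0, 1]
    - [0.35, -0.1, 0.2, 0, 1]
    - [0.5, -0.1, 0.2, 0, 1]
    - [0.6, -0.1, 0.2, 0, 1]
    - [0.6, -0.1, 0.2, 0, 1]
    - [0.6, -0.1, 0.2, 0, 1]

```text
clock: 24.18
eef_pos: [0.4011, -0.2574, 0.2252]
tcp_rot: [[-0.519, -0.0, 0.855], [-0.855, 0.0, -0.519], [-0.0, -1.0, -0.0]]
force: [-0.5, 0.6, -0.4]
width: 0.0854
```

Run:
```python
from h import *
np.set_printoptions(precision=4,suppress=True)
c=cap('top')
for q in ['wrench','handle_push','wrench_knob','bolt_seat']:
    r=eyes.tip_of('top',q)[:1]; print(q,[(round(x['confidence'],2),w(c,x['at'])) for x in r])
a=c['color'][:,:,::-1]
cv2.imwrite('pics/z17.png',cv2.resize(a[195:295,260:390],None,fx=6,fy=6,interpolation=cv2.INTER_CUBIC))
```

```text
wrench [(0.78, array([0.5172, 0.0595, 0.04  ]))]
handle_push [(0.72, array([ 0.4517, -0.0741,  0.0708]))]
wrench_knob [(0.67, array([0.5146, 0.0548, 0.0994]))]
bolt_seat [(0.65, array([0.5215, 0.0593, 0.0449]))]
```

View pics/z17.png

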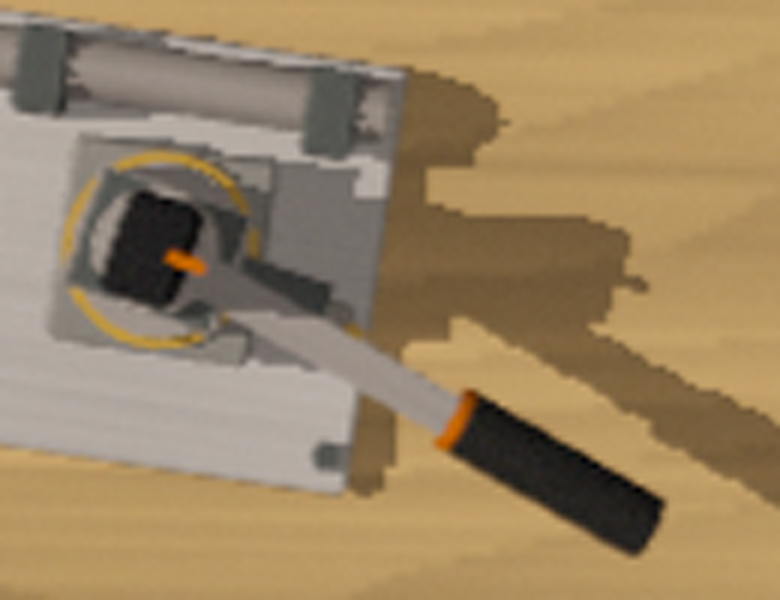

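Run:
```python
from h import *
print(env.finish_job())
```

```text
the job is handed in; nothing more can be done
None
```

The job is handed in, and my last checks all point to success: the wrench is seated on the tee bolt, its joint has tripped, and the robot is clear of everything. It took about 24 s of the 64 s allowed. The hand-in gives no verdict.

**What I did**
- **Seating:** I gripped the knob, measured the hub and tee bar in a single wrist picture, and lowered the wrench onto the bolt. It met only about 5 N, at the expected seating height.
- **Pushing:** I straddled the grip with open fingers and pushed clockwise in small arcs. The bolt turned with about 2 N of drag for roughly 0.4 rad, then went tight.
- **Trip:** The push force peaked and then fell to about 3.5 N, with the handle swinging away from the fixed hub. I stopped there, backed off and lifted clear.

**Last checks**
- **Seat:** The wrench and knob estimates stayed at the bolt to within camera accuracy. The wrench looked upright, with its origin 39 to 46 mm above the shelf (44 mm expected).
- **Click angle:** The hub sits at about −108° and the handle at −117° to −120°, so the click is about 0.16 to 0.21 rad. One blurry edge reading gives 0.12. All of these are inside 0.08 to 0.30.
- **Other items:** The case, cap and centring tool had moved no more than the measurement noise. The contact force was about zero.

**One disagreement:** The peak push force read 10 to 11 N, above the stated 6 to 8 N. The drop and the visible angle still show a real trip, but I found no cause for the higher peak.

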